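# Draw the wedge from under the press slab

## Robot

A 7-joint arm with a two-finger parallel gripper is mounted at the origin on the work surface. World frame = base frame: x ahead of the robot, y to its left, z up, the work surface at z = 0. Lengths are in m, angles in rad, forces in N, time in s.
With the tool pointing down it reaches from about 0.425 to 0.95 m from the base axis. Payload 4.7 kg.
Tool frame: the origin (TCP) lies between the finger pads; the fingertips stand 25 mm ahead of it and the grasp point (between the pads) lies 6 mm ahead of it; x points along the fingers, z is the direction in which the jaws open and shut, and the axes are right-handed (so a half turn about x gives the same grasp; the last joint's range is limited). The gripper opens to 85 mm and grips with 20 to 120 N. Pads are 22 mm wide; open, the fingers measure 114 mm over their backs; the gripper's body (76 mm by 85 mm) begins 54 mm behind the grasp point. The pads swing forward as they close: fully open they stand 13 mm farther back than shut.
Start: joints at [1.141, 0.469, -0.049, 1.532, 0.024, 1.141, -0.082], TCP at [0.263, -0.622, 0.256] pointing down, gripper open.
Joint ranges: [-2.59, 2.59], [-0.33, 1.99], [-1.39, 1.29], [0.1, 2.45], [-1.04, 4.18], [0.21, 1.99], [-2.66, 2.66]. Speed limits (rad/s): [2.57, 2.57, 3.14, 3.14, 3.14, 3.14, 3.14].

## Interface

Orientations are given as a 3x3 rotation matrix whose columns are the frame's x, y, z axes.
In Python, from rig import * gives the robot as it stands. Calls block until the motion is done:
- movep(position, orientation): joint-space move of the TCP to a pose.
- move_l(position, attitude=None, feed=0.15, until_force=None): straight line of the TCP; attitude=None keeps the orientation; feed is the mean speed in m/s. With until_force (N) it stops when the force on the tool has changed by that much, and returns True; else False.
- move_joints(angles): joint-space move.
- command_gripper(opening, newtons=None): finger opening in m; newtons is the grip in N (None keeps the last); returns when the fingers have stopped.
- sleep(seconds).
- inverse_kinematics(position, orientation): joint angles nearest the present ones, or None.
- sense(): the state.
- camera(name): name is "side" or "top"; returns (picture, depth): 400x640x3 uint8, red, green, blue; 400x640 float32, m along the optical axis (not along the pixel's ray), 0 where there is no reading.
- camera_params(name): a dict with "K" (3x3 intrinsics, pixels), "position" and "rotation" of the camera in the world. Camera axes: x right, y down, z forward; pixel columns grow to the right and rows downward; lengths in m; the calibration is good to about 2 mm. A picture is of the moment at which its call begins. camera_params takes no time and is no camera call.
A pose or a line that the arm cannot do raises Unreachable and nothing moves.
- finish_job(): hands the job in, once; it reports no verdict.
The state is a dict: "time_s": time; "joint_pos": joint angles; "qd": joint speeds; "joint_efforts": joint torques, N m; "position": TCP position; "tcp_rot": TCP orientation; "wrist_force": force on the tool from outside, world axes, zero at the start; "ft_torque": the same for the moment, N m; "finger_gap": finger opening in m.
Only numpy, scipy, OpenCV 4.12 (cv2) and the standard library are available. Lean on these libraries where they do the work, as an engineer would, in place of code of your own. Each camera call takes 0.05 s, during which the arm holds its last target.

## Task

The heavy slate slab of the paper press is propped ajar on a wooden wedge. Grip that wedge by its thick end and work it straight back out from under the slab in small slow tugs, so that the slab rides down the wedge gently and closes fully under its own weight; do not touch the slab with the gripper, and leave the spare wedge of the same shape where it lies. Leave the wedge lying flat on the table in front of the press, a thumb's width or more clear of the slab's front edge, and let go of it.

Things in the scene. Friction and masses are not known exactly. Their poses are not given: they have to be found in the camera images.
- press: fixed paper press: dark base board (x = 70 to 240 mm) and a grey slate slab 200 x 200 x 12 mm hinged at its far edge. Origin: on the table below the middle of the closed slab's front edge, which faces the robot; x level from there to the hinge, y to the left along the edge, z up. The closed slab's underside is 8 mm above the table; its front 70 mm overhangs the board, the wedge is under there.
- slab: the slate slab itself. Origin: middle of its lower front edge; x to the hinge, y left along the edge. Closed, it is level with its origin 8 mm above the table; at the start it is 25 to 30 mm up. 1.3 kg, damped hinge. It sinks 4 mm per 10 mm that the wedge is drawn back and is closed after 40 to 55 mm; the wedge's tip passes the edge after 54 to 62 mm. Pull about 4 to 12 N.
- wedge: pale wooden door-type wedge under the slab, 120 x 34 mm, 80 g. Origin: underside, below the middle of the thick end, a block 40 mm long (x -20 to 20) and 37 mm high, gripped across its 34 mm width. x points to the thin tip at x = 100 mm (5 mm high), z up. At the start the origin is 38 to 46 mm in front of the slab's edge, up to 50 mm left or right of its middle, x within 5 degrees of the press's x.
- spare_wedge: an identical wooden wedge lying free on the table to the left or right of the press's front, about 200 mm from its middle, not under the slab; not to be moved. Origin and axes as on the other wedge.
Not all that is in view belongs to the job. What is shaped like the wedge but black is not meant.

How it is judged:
By the outcome, as a careful person would: the job done as asked, in the order asked, and still so for the second after the job is handed in, with the robot touching nothing.
It also fails if it takes over 40 s, if anything falls off the work surface, if the arm or the gripper's body presses on something with over 40 N, if the wrist force passes 120 N, or if a joint passes its speed limit or range.

## Working session

There is one attempt and no reset: what is moved stays moved. The work goes in short steps, each a Python script; the robot and the scene stay as the last script left them, time stands still between calls to the robot, and variables do not carry over. Pictures are saved under pics/ and viewed, and the job is handed in when it is done.

```bash
ls; mkdir -p pics; python3 - <<'E'
from rig import *
import cv2,numpy as np
for n in("side","top"):
    p,d=camera(n); cv2.imwrite(f"pics/{n}0.png",p[:,:,::-1]); np.savez(f"{n}0.npz",p=p,d=d)
    c=camera_params(n); print(n,c)
s=sense(); print(s)
E
```

```text
pics
side {'K': array([[445.8088226 ,   0.        , 321.21578395],
       [  0.        , 445.8088226 , 196.17536463],
       [  0.        ,   0.        ,   1.        ]]), 'position': array([0.0236049 , 0.47654358, 0.67229137]), 'rotation': array([[-0.78696383, -0.39136106,  0.47699524],
       [-0.61698024,  0.49310401, -0.61333825],
       [ 0.00482844, -0.77697166, -0.62951706]])}
top {'K': array([[453.46994965,   0.        , 326.33701106],
       [  0.        , 453.46994965, 203.38235016],
       [  0.        ,   0.        ,   1.        ]]), 'position': array([ 0.30886791, -0.12057509,  1.02704359]), 'rotation': array([[-0.00678799, -0.98259113,  0.18565717],
       [-0.99997006,  0.00598023, -0.00491046],
       [ 0.0037147 , -0.18568495, -0.98260231]])}
{'time_s': 0.1, 'joint_pos': array([ 1.14111003,  0.46935609, -0.04856163,  1.5335489 ,  0.02407505,
        1.14101524, -0.08229153]), 'qd': array([-0.00204853, -0.00118132, -0.00020215, -0.00335703,  0.00083771,
       -0.00087584,  0.00143643]), 'joint_efforts': array([ 9.47006956e-04, -5.11518037e+01, -4.71653393e-02, -2.38389623e+01,
        1.07332025e-02,  4.33377223e-03,  1.11746448e-05]), 'position': array([ 0.26316356, -0.6210727 ,  0.25538021]), 'tcp_rot': array([[-7.28563209e-04,  9.20755747e-01,  3.90138852e-01],
       [ 1.58366573e-03,  3.90139529e-01, -9.20754386e-01],
       [-9.99998481e-01, -5.29782390e-05, -1.74241063e-03]]), 'wrist_force': array([-0.06068918,  0.54284745, -0.32316517]), 'ft_torque': array([ 0.01655265,  0.02559642, -0.01327982]), 'finger_gap': 0.08496162820302214}
```

View pics/top0.png

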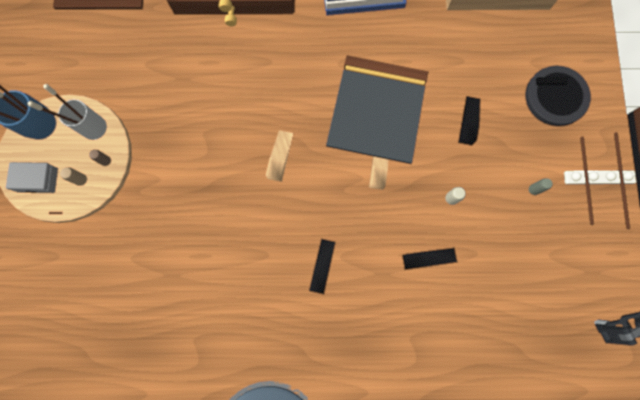

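View pics/side0.png

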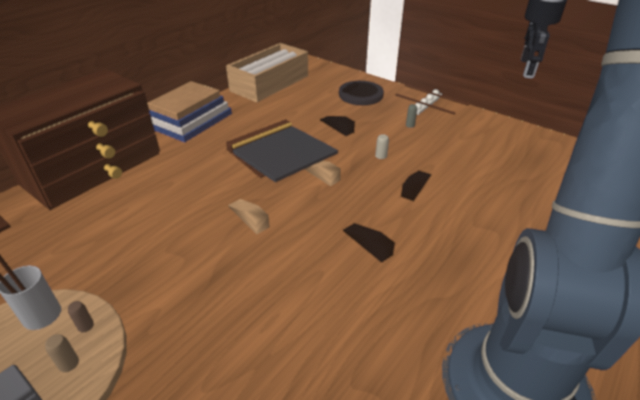

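The top view shows the slab at (378,110), with a pale wedge sticking out from under its front edge at (379,173). The spare wedge lies free at (280,155), and there are black decoys at (470,120), (322,266) and (430,258). The wedge at (379,173) is the one meant: it is pale and under the slab. I'll confirm that with an enlarged crop and measure it.

```bash
cat > h.py <<'E'
import numpy as np,cv2
from rig import *
def pts(d,c):
    v,u=np.mgrid[0:400,0:640]; K=c["K"]
    P=np.stack([(u-K[0,2])/K[0,0]*d,(v-K[1,2])/K[1,1]*d,d],-1)
    return P@c["rotation"].T+c["position"]
def ray(u,v,c,z):
    r=c["rotation"]@np.linalg.inv(c["K"])@np.array([u,v,1.]); return c["position"]+r*(z-c["position"][2])/r[2]
E
python3 - <<'E'
from h import *
T=np.load("top0.npz");S=np.load("side0.npz")
ct,cs=camera_params("top"),camera_params("side")
a=cv2.resize(T["p"][40:210,250:450],None,fx=4,fy=3.5,interpolation=cv2.INTER_CUBIC)
cv2.imwrite("pics/crop_top.png",a[:600,:,::-1])
b=cv2.resize(S["p"][110:240,220:360],None,fx=4.5,fy=4.5,interpolation=cv2.INTER_CUBIC)
cv2.imwrite("pics/crop_side.png",b[:,:,::-1])
for n,D,c in(("top",T,ct),("side",S,cs)):
    P=pts(D["d"],c)
    hsv=cv2.cvtColor(D["p"],cv2.COLOR_RGB2HSV)
    if n=="top": roi=(slice(150,195),slice(360,400)); 
    else: roi=(slice(155,190),slice(305,345))
    z=P[roi][...,2]
    np.set_printoptions(linewidth=250)
    print(n); print((z[::2,::2]*1000).round().astype(int)); print(hsv[roi][::4,::4,1])
E
```

```text
top
[[  40   36   37   38   36   34   39   41   35   37   41   36   32   37   38   40   36   37   37   38]
 [  34   40   35   38   36   38   37   38   39   35   39   38   40   37   38   33   38   37   35   36]
 [  -1   -1   32   27   35   38   37   37   33   38   37   38   37   40   39   38   37   41   37   37]
 [  -3    0    2    1   -1   -2   28   30   30   38   37   35   37   36   37   36   39   38   39   37]
 [  -3    1    0   -1   -1   -1   -1   25   29   26   24   28   30   33   34   40   38   39   37   42]
 [   0   -1    5   -1   -1    0   -2   33   29   32   31   28   26   28   26   -1   26   33   34   30]
 [   2    0   -2    1    0   -1    3   35   29   30   32   33   29   29    2    1   -2    1    0   -2]
 [   3   -1   -3   -3   -1    1   13   35   39   34   34   32   32   28    1   -1   -1    2   -4    2]
 [  -2   -2   -1    3   -3    0   22   35   37   36   37   33   32   35   -3   -1   -1   -2    0    1]
 [   0   -2   -2   -1   -1    2   30   36   34   40   38   37   37   38    4   -1   -1    1    3 1027]
 [  -3   -1    3   -4    2    0   37   39   39   38   41   37   37
[... 2978 characters left out ...]
0   0  -2  -2  -1   2  -2   1   6   8   5   0  -1   0  -1  -3]
 [ -2   1  -2  -2   0   1  -3   0   0  -3   0  -2  -2   0   1   0   0  -2  -2  -1]
 [  0   0   0  -1   0   0  -1  -2  -1  -2   0  -1   1  -2   0   1  -2  -2   0   0]
 [ -2   0  -1  -2  -1  -2  -1   1   1  -1  -2  -3  -1  -2  -1   1  -1  -3   0   0]]
[[  8   8  11   8   4   8  35 114 144 144]
 [  8  11   8  13  40 124 143 144 144 144]
 [  8   9  62 101 107 107 108 131 144 144]
 [ 50 101 108 106 108 108 106 107 119 145]
 [142 114 107 106 107 108 107 108 108 141]
 [143 145 128 107 108 108 107 107 107 140]
 [144 145 145 142 117 108 108 107 107 140]
 [143 145 145 145 144 129 106 111 140 145]
 [144 143 145 144 144 145 142 145 144 145]]
```

View pics/crop_top.png

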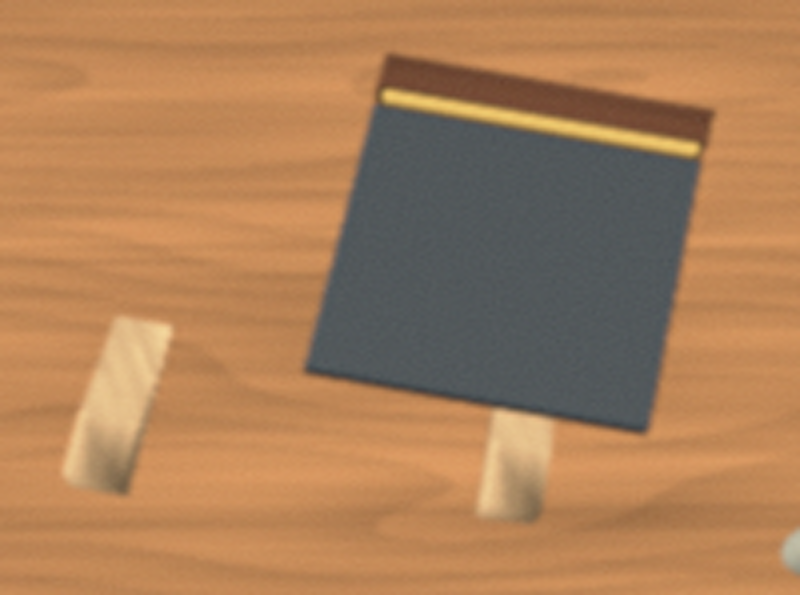

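```bash
python3 - <<'E'
from h import *
# fuse 3D: slab points & wedge block points from both depth images
X={}
for n in("top","side"):
    D=np.load(n+"0.npz");c=camera_params(n);P=pts(D["d"],c);hsv=cv2.cvtColor(D["p"],cv2.COLOR_RGB2HSV)
    S=hsv[...,1].astype(int);V=hsv[...,2]
    pale=((S>80)&(S<120)&(V>110)).astype(np.uint8)
    nc,l,st,ce=cv2.connectedComponentsWithStats(pale)
    for i in range(1,nc):
        if 150<st[i,4]<3000:
            Q=P[l==i]; m=Q[(abs(Q[:,2]-.037)<.006)]
            if len(m)>30 and .3<m[:,0].mean()<.8 and abs(m[:,1].mean())<.6: 
                r=cv2.minAreaRect((m[:,:2]*1000).astype(np.float32)); print(n,"pale",ce[i],st[i],"top pts",len(m),r)
                print("   extent all",Q.min(0),Q.max(0))
    sl=((S<60)&(V>30)&(V<110)).astype(np.uint8)
    nc,l,st,ce=cv2.connectedComponentsWithStats(sl)
    for i in range(1,nc):
        if st[i,4]>2500:
            Q=P[l==i]
            if not(.3<np.median(Q[:,0])<.85): continue
            print(n,"slab",ce[i],st[i])
            cn=cv2.findContours((l==i).astype(np.uint8),0,2)[0][0]
            ap=cv2.approxPolyDP(cn,6,True)[:,0]
            A=np.c_[Q[:,:2],np.ones(len(Q))]; co=np.linalg.lstsq(A,Q[:,2],rcond=None)[0]
            print(" plane",co)
            for u,v in ap: 
                K=c["K"]; r=c["rotation"]@np.linalg.inv(K)@np.array([u,v,1.]); p0=c["position"]
                t=(co[0]*p0[0]+co[1]*p0[1]+co[2]-p0[2])/(r[2]-co[0]*r[0]-co[1]*r[1]); print("  ",u,v,(p0+t*r).round(4))
E
```

```text
top pale [ 51.588 102.576] [ 37  87  26  27 250] top pts 201 ((735.8104248046875, 506.66546630859375), (48.688114166259766, 30.540307998657227), 53.3458137512207)
   extent all [ 0.65924637  0.40835974 -0.00364777] [0.7934795  0.55727313 0.20795126]
top pale [278.87315271 155.70689655] [266 130  27  51 812] top pts 358 ((587.0511474609375, -11.741020202636719), (34.772518157958984, 59.941184997558594), 76.8433837890625)
   extent all [ 0.30886791 -0.12057509 -0.00412569] [0.68062229 0.01487142 1.02704359]
top pale [378.41649899 172.4305835 ] [369 156  21  33 497] top pts 354 ((569.859375, -245.49609375), (34.67768478393555, 67.4000015258789), 78.78688049316406)
   extent all [ 0.30886791 -0.26892947 -0.00158139] [ 0.60835495 -0.12057509  1.02704359]
top slab [376.15788675 116.28571429] [ 327   70   98   93 6587]
 plane [-0.48783838  0.14359462  0.41095858]
   344 70 [ 0.8481 -0.1724 -0.0275]
   327 145 [ 0.6128 -0.1275  0.0937]
   410 162 [ 0.5762 -0.3058  0.086 ]
   424 87 [ 0.8052 -0.3728 -0.0354]
side pale [325.06464646 171.72929293] [306 160  34  26 495] top pts 185 ((563.0606689453125, -244.11988830566406), (36.23786926269531, 54.99384307861328), 80.65823364257812)
   extent all [ 0.0236049  -0.3035438  -0.00183023] [0.629563   0.47654358 0.67229137]
side pale [250.37099024 214.67782427] [229 199  40  35 717] top pts 263 ((584.5173950195312, -10.397647857666016), (34.737937927246094, 56.4891471862793), 79.0604248046875)
   extent all [ 0.0236049  -0.05101938 -0.00105699] [0.67946149 0.47654358 0.67229137]
side slab [283.56339913 152.71127467] [ 233  127  104   54 2989]
 plane [-0.24708576  0.18384425  0.24556891]
   336 152 [ 0.5758 -0.2933  0.0494]
   292 127 [ 0.8558 -0.4405 -0.0469]
   233 150 [ 0.8415 -0.1823  0.0041]
   274 180 [ 0.5806 -0.072   0.0889]
```

```bash
cat > meas.py <<'E'
from h import *
def measure(imgs, prt=True):
    out={}
    for n in imgs:
        p,d=imgs[n];c=camera_params(n);P=pts(d,c);hsv=cv2.cvtColor(p,cv2.COLOR_RGB2HSV)
        ok=(d>.2)&(d<3); S=hsv[...,1].astype(int);V=hsv[...,2]
        pale=(ok&(S>75)&(S<122)&(V>90)).astype(np.uint8)
        nc,l,st,ce=cv2.connectedComponentsWithStats(pale)
        for i in range(1,nc):
            if not 150<st[i,4]<3000: continue
            if not(.35<np.median(P[l==i][:,0])<.8 and -.5<np.median(P[l==i][:,1])<.15): continue
            # top-face outline: block silhouettes at height .037 by depth
            bx=st[i]; g=np.zeros_like(pale); g[bx[1]-2:bx[1]+bx[3]+2,bx[0]-2:bx[0]+bx[2]+2]=1
            m=(l==i)&(abs(P[...,2]-.037)<.0055)
            Q=np.array([ray(u,v,c,.037)[:2] for v,u in np.argwhere(m)])*1000
            r=cv2.minAreaRect(Q.astype(np.float32))
            w,h=r[1];an=r[2]
            if w<h: an+=90
            an=(an+90)%180-90
            A=np.deg2rad(an);ax=np.array([np.cos(A),np.sin(A)]);s=Q@ax;t=Q@np.array([-ax[1],ax[0]])
            print(n,"pale px",ce[i].round(1),"rect mm",np.round(r[0],1),np.round(r[1],1),"yaw",round(an,2))
            fr=np.percentile(s,1); wid=np.percentile(t,[1,99])
            o=ax*(fr+20)+np.array([-ax[1],ax[0]])*wid.mean()
            print("    origin est",o.round(1),"width",np.diff(wid).round(1))
            al=P[l==i]*1000; print("    all: s range",np.percentile(al[:,:2]@ax,[1,99]).round(1),"z",np.percentile(al[:,2],[1,99]).round(1))
        sl=(ok&(S<60)&(V>30)&(V<115)).astype(np.uint8)
        nc,l,st,ce=cv2.connectedComponentsWithStats(sl)
        for i in range(1,nc):
            if st[i,4]<2500: continue
            Q=P[l==i]
            if not(.4<np.median(Q[:,0])<.85 and np.median(Q[:,1])<.1): continue
            k=np.ones(len(Q),bool)
            for _ in range(5):
                A=np.c_[Q[:,:2],np.ones(len(Q))]; co=np.linalg.lstsq(A[k],Q[k,2],rcond=None)[0]; k=abs(A@co-Q[:,2])<.006
            print(n,"slab plane",co.round(4),"tilt deg",np.degrees(np.arctan(np.hypot(*co[:2]))).round(2),"down-yaw",np.degrees(np.arctan2(-co[1],-co[0])).round(1))
            cn=max(cv2.findContours((l==i).astype(np.uint8),0,2)[0],key=cv2.contourArea)
            for u,v in cv2.approxPolyDP(cn,6,True)[:,0]:
                r=c["rotation"]@np.linalg.inv(c["K"])@np.array([u,v,1.]); p0=c["position"]
                t=(co[0]*p0[0]+co[1]*p0[1]+co[2]-p0[2])/(r[2]-co[0]*r[0]-co[1]*r[1]); print("   corner",u,v,((p0+t*r)*1000).round(1))
E
python3 - <<'E'
from meas import *
measure({n:(np.load(n+"0.npz")["p"],np.load(n+"0.npz")["d"]) for n in("top","side")})
E
```

```text
top pale px [278.9 155.7] rect mm [586.2 -12. ] [34.7 59.3] yaw -13.02
    origin est [577.4  -9.9] width [34.1]
    all: s range [545.2 664.4] z [-0.1 40. ]
top pale px [378.4 172.3] rect mm [ 569.4 -242.3] [48.3 67. ] yaw -11.55
    origin est [ 556.4 -242.8] width [33.9]
    all: s range [574.  641.9] z [ 0.4 40.8]
top slab plane [-0.0904  0.0195  0.0979] tilt deg 5.29 down-yaw -12.2
   corner 344 70 [ 823.7 -170.1   20.1]
   corner 327 145 [ 630.8 -127.9   38.4]
   corner 410 162 [ 589.7 -315.2   38.4]
   corner 424 87 [ 779.1 -359.6   20.4]
side pale px [325.  171.6] rect mm [ 558.8 -240.9] [38.7 53.9] yaw -7.5
    origin est [ 553.4 -239.9] width [37.4]
    all: s range [562.9 650.7] z [ 0.1 38.6]
side pale px [250.6 214.8] rect mm [580.7  -7.3] [36.3 55.2] yaw -13.39
    origin est [574.4  -6.6] width [34.4]
    all: s range [543.2 662.8] z [ 0.3 38.1]
side slab plane [-0.091   0.0176  0.097 ] tilt deg 5.3 down-yaw -10.9
   corner 336 152 [ 585.7 -307.    38.3]
   corner 292 127 [ 778.6 -355.4   19.9]
   corner 233 150 [ 823.2 -167.5   19.1]
   corner 274 180 [ 629.6 -120.3   37.6]
```

```bash
python3 - <<'E'
from meas import *
def cross(a,thr):  # subpixel crossings
    return [(i+(thr-a[i])/(a[i+1]-a[i])) for i in range(len(a)-1) if (a[i]-thr)*(a[i+1]-thr)<0]
for n,rows,cols,kind in (("top",range(164,186),(362,398),None),("side",range(172,182),None,None)):
    D=np.load(n+"0.npz");c=camera_params(n)
    S=cv2.cvtColor(D["p"],cv2.COLOR_RGB2HSV)[...,1].astype(float);S=cv2.GaussianBlur(S,(3,3),.7)
    L=[];R=[]
    if n=="top":
        for v in rows:
            x=cross(S[v,362:398],120)
            if len(x)>=2: L.append(ray(362+x[0],v,c,0)[:2]*1000);R.append(ray(362+x[-1],v,c,.037)[:2]*1000); 
    else:
        for u in range(310,328):
            x=cross(S[165:195,u],125)
            if x: L.append(ray(u,165+x[-1],c,0)[:2]*1000)
    for nm,Q in(("L",L),("R",R)):
        if not Q: continue
        Q=np.array(Q); k=cv2.fitLine(Q.astype(np.float32),cv2.DIST_HUBER,0,.01,.01).ravel()
        d=k[:2]*np.sign(k[0]); nrm=np.array([-d[1],d[0]]); A=np.deg2rad(-12)
        print(n,nm,len(Q),"yaw",np.degrees(np.arctan2(d[1],d[0])).round(2),"y at x=556:",(k[3]+(556-k[2])*d[1]/d[0]).round(1),"res",np.std((Q-k[2:])@nrm).round(2),Q[0].round(1),Q[-1].round(1))
    if n=="side":
        E=[]
        for u in range(331,340):
            x=cross(S[165:195,u],125); 
            if x:E.append(ray(u,165+x[-1],c,0)[:2]*1000)
        print("front bottom edge",np.round(E,1).tolist())
    else:
        E=[]
        for u in range(372,384):
            x=cross(S[178:196,u],122)
            if x:E.append(ray(u,178+x[-1],c,0)[:2]*1000)
        print("front bottom edge",np.round(E,1).tolist())
E
```

```text
top L 22 yaw -9.12 y at x=556: -226.0 res 0.08 [ 596.2 -232.5] [ 545.8 -224.4]
top R 22 yaw -10.03 y at x=556: -260.0 res 0.23 [ 585.7 -264.5] [ 537.  -256.5]
front bottom edge [[539.1, -231.9], [538.8, -234.3], [538.4, -236.6], [538.1, -238.9], [537.8, -241.2], [537.5, -243.5], [537.4, -245.8], [537.4, -248.1], [536.7, -250.4], [536.2, -252.8], [536.6, -255.1], [537.9, -257.4]]
side L 18 yaw -9.27 y at x=556: -226.4 res 0.31 [ 614.6 -235.9] [ 551.2 -224.9]
front bottom edge [[540.6, -227.3], [539.8, -230.3], [539.2, -233.7], [538.7, -237.1], [538.2, -240.7], [538.1, -244.7], [538.0, -248.7], [538.1, -253.1], [538.4, -257.6]]
```

The wedge origin is about (557.4, -243.4) mm at yaw -9.3°. Its left edge agrees in both views and its width comes out at 34 mm. It lies about 46 mm in front of the slab edge, and the press yaw is about -12.4°. All of this fits the description. The crop shows the pale wedge at (379,173) going under the slab, while the spare at (280,155) is free.

```bash
cat > pose.py <<'E'
from h import *
Y=np.deg2rad(-9.3); AX=np.array([np.cos(Y),np.sin(Y),0]); WY=np.array([-np.sin(Y),np.cos(Y),0])
O=np.array([.5574,-.2434,0]); 
def rot(s):
    x=np.array([0,0,-1.]);z=s*WY;return np.stack([x,np.cross(z,x),z],1)
G=O-.004*AX
E
python3 - <<'E'
from pose import *
q0=np.array(sense()["joint_pos"]);best=None
for s in(1,-1):
    q=inverse_kinematics(G+[0,0,.15],rot(s)); q2=inverse_kinematics(G+[0,0,.031]-.1*AX,rot(s))
    print(s,None if q is None else q.round(2),None if q2 is None else q2.round(2))
    if q is not None and q2 is not None:
        c=abs(q-q0).max()
        if best is None or c<best[0]: best=(c,s)
s=best[1];open("s.txt","w").write(str(s))
movep(G+[0,0,.15],rot(s)); command_gripper(.062)
S=sense();print(S["time_s"],S["position"],S["finger_gap"])
move_l(G+[0,0,.075],feed=.15)
p,d=camera("side");cv2.imwrite("pics/a_side.png",cv2.resize(p[90:250,200:400],None,fx=3.5,fy=3.5)[:,:,::-1])
p,d=camera("top");cv2.imwrite("pics/a_top.png",cv2.resize(p[90:250,280:480],None,fx=3.5,fy=3.5)[:,:,::-1])
S=sense();print(S["time_s"],S["position"],S["wrist_force"])
E
```

```text
1 [ 0.82  0.55 -0.66  1.78  0.41  0.95  1.4 ] [ 0.8   0.59 -0.54  2.08  0.52  0.61  1.31]
-1 [ 0.42  0.47 -0.1   1.81  0.06  0.87 -1.44] [ 0.45  0.52 -0.08  2.1   0.08  0.52 -1.43]
2.25 [ 0.55334226 -0.24312518  0.1500365 ] 0.062054622517675316
3.0 [ 0.5544041  -0.24309633  0.07626528] [-0.41468496 -0.11467355  0.37813765]
```

View pics/a_side.png

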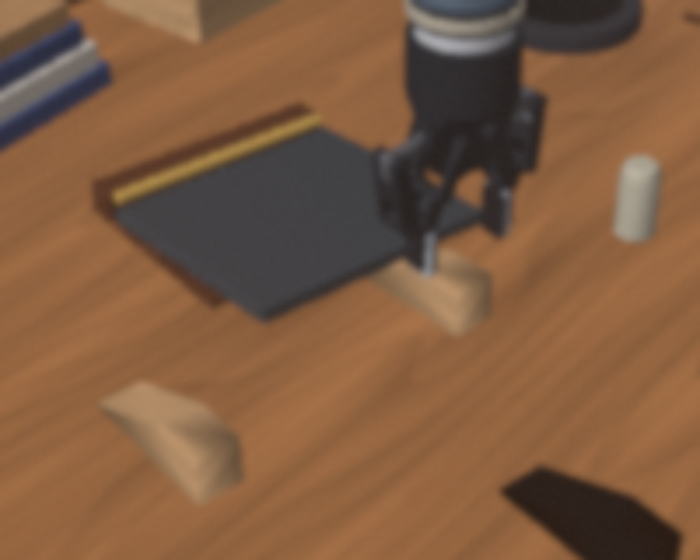

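View pics/a_top.png

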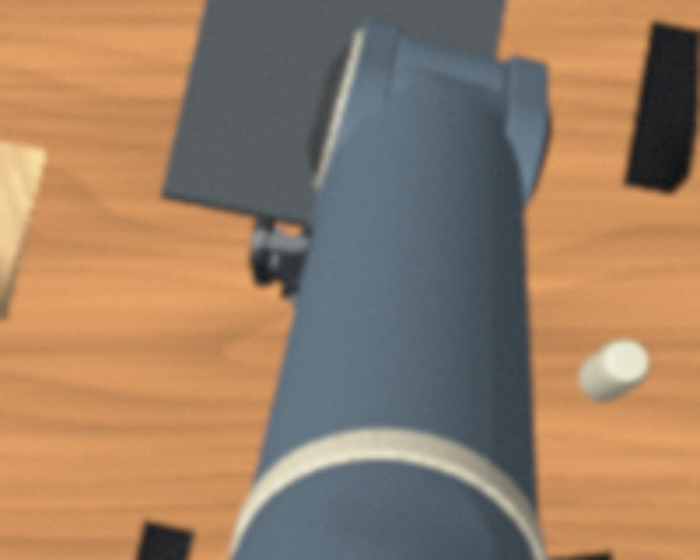

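In the side crop the fingers straddle the wedge block, with the left pad at crop (425,265) just left of the block. They are clear of the slab edge in the top view at (290,220). Next I'll descend and grip.

```bash
python3 - <<'E'
from pose import *
f=move_l(G+[0,0,.032],feed=.06,until_force=12)
S=sense();print(f,S["time_s"],S["position"],S["wrist_force"])
if not f:
    command_gripper(.025,60)
    S=sense();print(S["time_s"],S["position"],S["wrist_force"],S["finger_gap"])
p,d=camera("side");cv2.imwrite("pics/b_side.png",cv2.resize(p[90:250,200:400],None,fx=3.5,fy=3.5)[:,:,::-1])
E
```

```text
False 3.8667 [ 0.55371472 -0.24283618  0.03213676] [-0.3623046  -0.9310662   0.20611671]
4.2333 [ 0.55370877 -0.24279762  0.03266243] [-0.81721029  0.23514914  4.31004307] 0.03335284613601141
```

View pics/b_side.png

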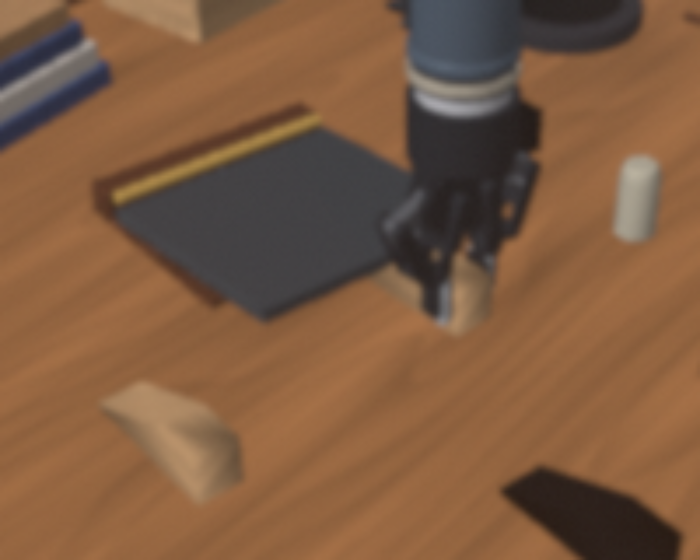

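Gripped: the gap is 33.4 mm and the jaws are on the thick block at crop (455,300). I'll start with two small tugs and check.

```bash
cat > tug.py <<'E'
from pose import *
def tugs(a,b,step=.004,feed=.015,pause=.2):
    x=a
    while x<b-1e-6:
        x=min(x+step,b); move_l(G+[0,0,.0323]-x*AX,feed=feed); S=sense(); f=S["wrist_force"]
        sleep(pause); S2=sense()
        print(round(x*1000),round(S2["time_s"],2),"drawn",((G-S2["position"])@AX*1000).round(1),"F",f.round(1),S2["wrist_force"].round(1),"gap",round(S2["finger_gap"],4))
def slab():
    d={n:camera(n) for n in("side",)}
    p,dd=d["side"];c=camera_params("side");P=pts(dd,c)
    hsv=cv2.cvtColor(p,cv2.COLOR_RGB2HSV);m=(dd>.2)&(hsv[...,1]<60)&(hsv[...,2]>30)&(hsv[...,2]<115)
    mm=np.zeros_like(m);mm[125:183,230:310]=1;Q=P[m&mm];k=np.ones(len(Q),bool)
    for _ in range(5):
        A=np.c_[Q[:,:2],np.ones(len(Q))];co=np.linalg.lstsq(A[k],Q[k,2],rcond=None)[0];k=abs(A@co-Q[:,2])<.006
    print("slab tilt",np.degrees(np.arctan(np.hypot(*co[:2]))).round(2),"edge top z mm",((co@[.608,-.218,1])*1000).round(1))
    return p
E
python3 - <<'E'
from tug import *
slab();tugs(0,.008);p=slab()
cv2.imwrite("pics/c_side.png",cv2.resize(p[90:250,200:400],None,fx=3.5,fy=3.5)[:,:,::-1])
E
```

```text
slab tilt 5.33 edge top z mm 37.9
4 4.95 drawn 2.8 F [ 4.5 -1.2  0.8] [ 4.4 -0.2  0.8] gap 0.033
8 5.57 drawn 7.3 F [4.1 0.8 2.6] [ 4.5 -0.9  2. ] gap 0.0333
slab tilt 4.58 edge top z mm 35.1
```

View pics/c_side.png

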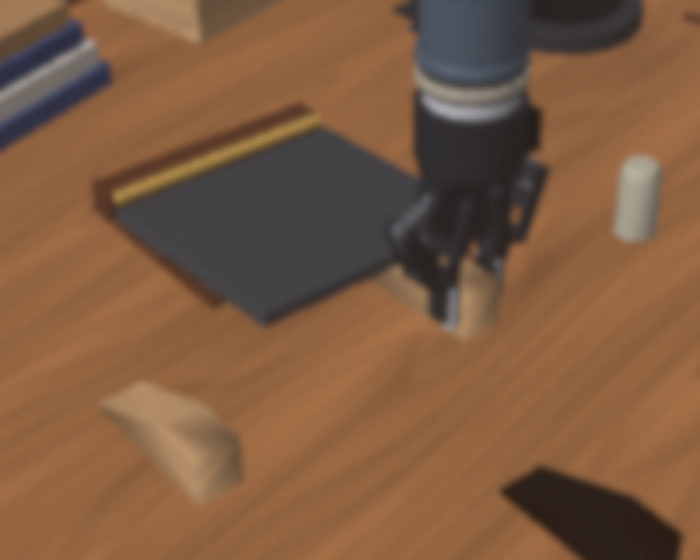

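The wedge moves with the gripper (crop 460→475, 300) and the slab has sunk 2.8 mm over about 7 mm of pull. The pull is about 4.5 N. I'll continue.

```bash
python3 - <<'E'
from tug import *
tugs(.008,.036,feed=.018,pause=.15);slab();tugs(.036,.060,feed=.018,pause=.15);p=slab()
cv2.imwrite("pics/d_side.png",cv2.resize(p[90:250,200:400],None,fx=3.5,fy=3.5)[:,:,::-1])
E
```

```text
12 6.14 drawn 11.4 F [5.  0.6 3.1] [ 5.5 -0.2  4.3] gap 0.0331
16 6.67 drawn 15.4 F [ 5.7 -0.9  4.3] [4.3 0.3 3.3] gap 0.033
20 7.19 drawn 19.4 F [ 6.7 -0.1  4.4] [ 4.  -0.6  4. ] gap 0.0331
24 7.72 drawn 23.4 F [ 5.4 -1.1  3.2] [ 5.4 -1.1  4.1] gap 0.0332
28 8.24 drawn 27.3 F [ 5.3 -0.6  4.5] [ 5.  -0.7  3.3] gap 0.0329
32 8.77 drawn 31.3 F [ 5.9 -0.   3.5] [ 5.1 -0.3  4.2] gap 0.0334
36 9.29 drawn 35.4 F [ 5.6 -2.1  3.4] [ 5.1 -0.7  4.1] gap 0.0334
slab tilt 1.43 edge top z mm 23.9
40 9.87 drawn 39.4 F [ 5.6 -0.7  3.7] [ 4.9 -0.3  3.6] gap 0.0328
44 10.39 drawn 43.4 F [ 5.7 -0.4  4.4] [ 5.1 -1.3  3.9] gap 0.0331
48 10.92 drawn 47.9 F [3.3 0.  5.6] [ 4.2 -0.4  5.4] gap 0.0334
52 11.44 drawn 52.2 F [ 2.8 -0.5  5.9] [ 3.2 -0.   6.1] gap 0.0334
56 11.97 drawn 56.3 F [3.6 0.  6.9] [ 2.6 -0.8  5.3] gap 0.033
60 12.49 drawn 60.3 F [ 2.7 -0.9  5.2] [ 2.7 -0.5  6.6] gap 0.0332
slab tilt 0.17 edge top z mm 19.3
```

View pics/d_side.png

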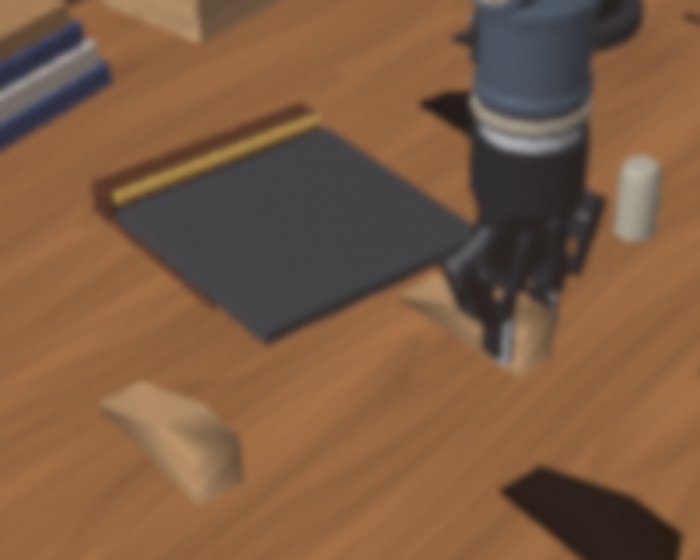

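The slab is closed (tilt 0.17°, top at about 20 mm) and the tip is at the edge, crop (405,297). Next I'll draw the wedge clear and release it.

```bash
python3 - <<'E'
from tug import *
tugs(.06,.096,step=.012,feed=.03,pause=.1)
command_gripper(.06); sleep(.3)
S=sense();print(S["time_s"],S["wrist_force"].round(1),S["finger_gap"])
P=G+[0,0,.0323]-.096*AX
move_l(P+[0,0,.13],feed=.08)
q=np.array([1.141,.469,-.049,1.532,.024,1.141,-.082]); move_joints(q)
from meas import measure
im={n:camera(n) for n in("top","side")}
measure(im)
for n in im: cv2.imwrite(f"pics/e_{n}.png",im[n][0][:,:,::-1])
print(sense()["time_s"])
E
```

```text
72 13.19 drawn 72.6 F [1.6 0.2 7.3] [2.3 0.1 8.2] gap 0.0331
84 13.84 drawn 84.6 F [ 2.3 -1.   7.8] [2.6 1.2 7.3] gap 0.033
96 14.49 drawn 96.5 F [ 2.5 -0.1  7.2] [3.4 0.6 7.1] gap 0.0334
15.1667 [-0.2 -0.  -0.1] 0.05995759590008677
top pale px [278.9 155.6] rect mm [586.  -11.9] [34.7 57.7] yaw -13.02
    origin est [577.9  -9.9] width [33.9]
    all: s range [545.3 664.4] z [-0.6 40.4]
top pale px [373.9 203.9] rect mm [ 471.4 -229.4] [34.1 61. ] yaw -8.63
    origin est [ 462.  -227.7] width [33.1]
    all: s range [470.7 589.4] z [-1.  39.8]
top slab plane [0.0001 0.0002 0.0199] tilt deg 0.01 down-yaw -122.9
   corner 344 71 [ 821.2 -170.1   19.9]
   corner 327 148 [ 629.5 -128.    19.9]
   corner 408 165 [ 587.8 -313.9   19.9]
   corner 423 86 [ 781.9 -357.5   19.9]
side pale px [349.5 187.6] rect mm [ 464.9 -223.9] [40.3 54.6] yaw -11.83
    origin est [ 458.5 -223.5] width [38.2]
    all: s range [477.4 596.9] z [-0.3 38.6]
side pale px [250.7 214.8] rect mm [580.8  -7.3] [35.6 55.9] yaw -14.69
    origin est [573.8  -6.1] width [34.5]
    all: s range [540.  659.5] z [ 0.6 38.5]
side slab plane [-0.0016 -0.0009  0.02  ] tilt deg 0.11 down-yaw 29.0
   corner 336 158 [ 585.6 -307.7   19.3]
   corner 292 127 [ 779.5 -356.4   19.1]
   corner 233 150 [ 823.5 -167.8   18.8]
   corner 274 186 [ 630.9 -120.1   19.1]
18.6917
```

View pics/e_top.png

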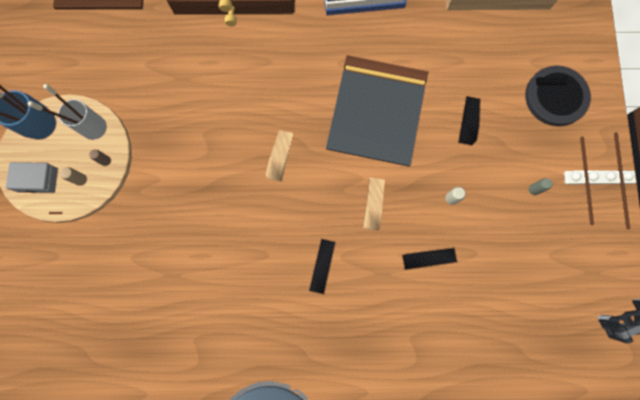

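View pics/e_side.png

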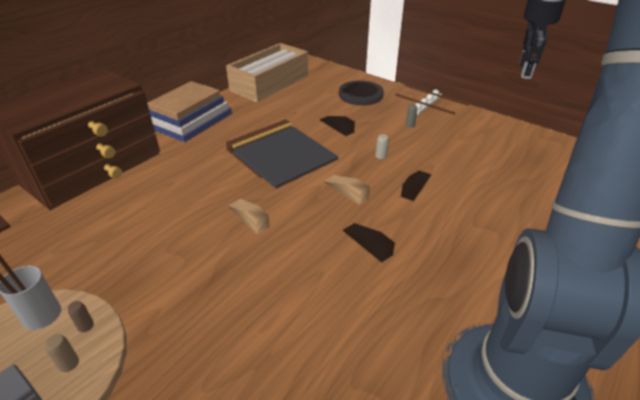

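The slab is closed and level. The wedge lies flat at top (374,204), with its tip about 40 mm clear of the slab's front edge. The spare is unchanged at (279,156). Handing in.

```bash
python3 -c "
from rig import *
print(finish_job())"
```

```text
the job is handed in; nothing more can be done
None
```

The job is done and handed in, with the robot's clock at about 19 s of the 40 s allowed. I gripped the pale wedge under the slab by its thick end and drew it straight back along its own axis, about 96 mm in all. The first 60 mm went in 4 mm tugs and the last 36 mm in three 12 mm moves after the slab had closed. The pull stayed around 4–7 N while the wedge was loaded. I then let go, lifted straight up and moved the arm back to its start pose.

- **Slab:** it is closed. Its top surface is at 19–20 mm in both views (20 mm expected), with a tilt of 0.01° in the top view and 0.11° in the side view. In the views I took, the gripper stayed clear of it.
- **Wedge:** it lies flat in front of the press, released, with its tip about 40 mm clear of the slab's front edge.
- **Spare wedge:** it has not moved; its position matches the first measurement to within 1 mm.
- **Disagreements:** the side and top views differ by 3–4 mm on the wedges' positions, and their yaw estimates differ by up to about 3°. For the grasp I used edge-line fits, which agreed in both views.

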